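Hold the tube mixer's belt tensioner back past its click

TASK

The blood-tube mixer's drive is open for a new belt. Press the red release plunger all the way down to its stop and let it spring back up, which drops the catch that locks the tensioner; then push the blue tensioner arm, by its black idler roller, back away from the two pulleys until it is well past its click, and finish while the gripper is still holding it there against its spring, so that a colleague can slip the belt on. Leave the tube rack, the screw dish and the screwdriver where they are.

Things in the scene. Friction and masses are not known exactly. Their poses are not given: they have to be found in the camera images.
- drive: Open drive unit, fixed to the bench: beige housing 250 (x) x 260 (y) mm on an orange-brown board 290 x 310 x 12 mm, with a flat aluminium deck on top, 55 mm above the bench. Origin: centre of the board's underside, on the bench; z up; yaw within 0.6 rad. Two aluminium pulleys, tops 18 mm above the deck (drive frame, mm): radius 18 at x -75, y 75; radius 34 at x 45, y 80.
- tensioner_pivot (a point): Pivot of the blue tensioner arm, at deck height (55 mm above the bench); in the drive's frame at x 45, y -10 mm. Axes as the drive's. The arm points from here along the drive's -x at rest. A grey pawl block 20 x 24 mm, 22 mm above the deck, stands 75 mm from here towards the drive's -y.
- plunger_top (a point): Centre of the top face of the red plunger head (28 mm across, 8 mm thick). Before pressing it is 60 mm above the deck, 115 mm above the bench, at x 90, y 1 mm in the drive's frame; axes as the drive's. Its beige bracket below spans x 78 to 120, y -12 to 14, top 34 mm above the deck.
- plunger (a joint): Travel of the red plunger in m: 0 up, 0.014 down at its stop. Its spring takes 3 N to start and about 9 N in all to reach the stop; it comes back up by itself when let go. Pressed down to the stop, it drives the catch pin under it down.
- catch (a joint): Brass catch pin (10 mm across) under the plunger, in m: 0 up, blocking the tail of the tensioner arm; about 0.0135 pushed down by the plunger, arm free. It stays down by friction.
- tensioner (a joint): Angle of the blue tensioner arm in rad about its upright pivot; 0 at rest; grows anticlockwise seen from above, roller going to the drive's -y, away from the pulleys; hard stop 0.68. Catch up: moves only 0.03. Spring force at the roller 3.4 N at 0, 8 N at 0.55. The click (up to 4 N more) spans 0.24 to 0.48, crest 0.36; past it the arm is not locked: let go, it springs back to 0.
- pawl (a joint): Lift of the brass pawl in m: 0 seated, up to about 0.0025 as the arm's tooth passes it at the click (0.24 to 0.48 rad), 0 again when the click is passed.
- idler: Black idler roller, upright, 26 mm across, 30 mm tall, on the arm's free end, 95 mm from the pivot; it can spin stiffly on its own axle. Origin on its axis at deck height (55 mm above the bench); the roller runs from 20 to 50 mm above that, the 12 mm wide arm lies below it (top 20 mm above the deck). Push it towards the drive's -y. Nothing as tall is within 40 mm of it.
- tube_rack: Loose white rack 60 x 120 mm holding purple-capped tubes, 96 mm high in all; origin: centre of its underside. To be left alone.
- screw_dish: Loose steel dish 80 mm across, 28 mm high; origin: centre of its underside. To be left alone.
- screwdriver: Loose screwdriver with a yellow handle, 190 mm long, lying along its x axis. To be left alone.

How it is judged (in metres and radians):
On the way, in this order (a step that is already met when the one before it is completed fails the run):
1. the plunger is pressed down to its stop (value of joint plunger above 0.0122 m), for 0.05 s.
2. the plunger has been let back up, the catch is down (value of joint plunger below 0.002 m and value of joint catch above 0.01 m), for 0.1 s.
3. the fingers have pushed the tensioner arm past its click (value of joint tensioner above 0.46 rad and contact force between the fingers and idler above 2 N), for 0.2 s.
At the end, for the whole second after the job is handed in: The tensioner arm is at more than 0.46 rad, the pawl dropped behind the tooth (lift under 1 mm), the arm still, the fingers pressing on the idler roller with more than 2 N; the plunger is back up (within 2 mm) and the catch down (more than 10 mm) (all of step 2 and all of step 3 and velocity of joint tensioner between -0.1 and 0.1 rad/s and value of joint pawl below 0.001 m); the arm keeps its last pose, push and grip.
It fails at once if the tube rack was moved (distance of tube_rack from where it was at the start of the episode above 0.02 m).
It fails at once if the screw dish was moved (distance of screw_dish from where it was at the start of the episode above 0.02 m).
It fails at once if the screwdriver was moved (distance of screwdriver from where it was at the start of the episode above 0.03 m).
It also fails if it takes over 35 s, if anything falls off the work surface, if the arm or the gripper's body presses on something with over 40 N, if the wrist force passes 120 N, or if a joint passes its speed limit or range.

ROBOT

A 6-joint arm with a two-finger parallel gripper is mounted at the origin on the work surface. World frame = base frame: x ahead of the robot, y to its left, z up, the work surface at z = 0. Lengths are in m, angles in degrees, forces in N, time in s.
With the tool pointing down it reaches from about 0.325 to 0.85 m from the base axis. Payload 4.4 kg.
Tool frame: the origin (TCP) lies midway between the tips of the shut fingers; the grasp point (between the pads) lies hold_point_z behind it (hold_point_z is the distance from the TCP to the grasp point, in m); z points along the fingers, y is the line along which they close (so a half turn about z gives the same grasp; the last joint's range is limited). The gripper opens to 94 mm and grips with 3 to 60 N. Pads are 16 mm wide; open, the fingers measure 119 mm over their backs; the gripper's body (75 mm by 177 mm) begins 78 mm behind the grasp point.
Start: joints at [-76.519, 11.837, 88.321, -0, 79.842, -8.623], TCP at [0.216, -0.533, 0.205] pointing down, gripper open.
Joint ranges: [-156.59, 156.59], [-49.26, 127.26], [12.9, 141.05], [-63.56, 243.56], [4.71, 150.69], [-161.64, 161.64]. Speed limits (degrees/s): [159.86, 159.86, 180, 180, 180, 180].

INTERFACE

Orientations are given as [roll, pitch, yaw] about the fixed x, y, z axes, in that order (R = Rz(yaw) Ry(pitch) Rx(roll)).
In Python, from rig import * gives the robot as it stands. The module is installed in compiled form; this text tells all that it offers.
- The arm moves only by the tool step_arm, never from a script. Its argument "steps" is a list of rows, each a list of 7 numbers: the turn, a rotation vector about the world's x, y, z in rad, then the shift along the world's x, y, z in m, then the finger opening in m, from 0 to 0.094. A call has 1 to 8 rows; each row shifts and turns the commanded pose from where the row before left it; what a row does not reach is not made up. A row lasts 1/10 s, in which the tool goes at most 50 mm and 8.59 degrees, less where a joint would pass 70% of its speed; a pose out of reach is approached as far as the arm can. A call with a gripper value outside its range is refused whole. The fingers move at their own pace and stop on an object; the grip force is fixed at half the most. Time passes only in rows, so rows that do not move let the fingers close. It gives the time, the measured TCP pose, the force, the opening and the grip force at its end, in the units of the state.
- state(): the state, without advancing time (a new reading comes with each control period).
- camera(name): name is "side" or "top"; returns (picture, depth): 420x560x3 uint8, red, green, blue; 420x560 float32, m along the optical axis (not along the pixel's ray), 0 where there is no reading.
- camera_info(name): a dict with "fx", "fy", "cx", "cy" (pixels), "rvec" (rotation vector, rad) and "tvec" (3), from world to camera coordinates, as OpenCV has them. Camera axes: x right, y down, z forward; pixel columns grow to the right and rows downward; lengths in m; the calibration is good to about 2 mm. A picture is of the moment at which its call begins. camera_info takes no time and is no camera call.
- close_job(): hands the job in; it is judged then, once.
Trained networks look in the newest picture that a camera, given by its name, has taken for a name from the list of things; names that differ only in an ending like _2 or _b are one class to them, and where a whole thing is asked for, a point or a joint stands for the part that bears it (a point fixed in the world has none). Each returns a list of dicts, best first, with "confidence" (0 to 1); they miss things now and then, are a little off and sometimes report something else, mostly with a low value. They report only what shows in the picture. A call takes as long as a camera call.
- masks_of(name, camera): "region" (420x560 bool, what is visible of it) and "rect" ([left, top, right, bottom] in pixels, round what is visible of it).
The state is a dict: "clock": time; "joint_pos": joint angles; "dq": joint speeds; "effort": joint torques, N m; "eef_pos": TCP position; "tool_rot": TCP orientation; "ft_force": force on the tool from outside, world axes, zero at the start; "ft_torque": the same for the moment, N m; "gripper_width": opening from 0.0 (shut) to 1.0 (fully open); "grip_force": force on a finger pad.
Only numpy, scipy, OpenCV 4.12 (cv2) and the standard library are available. Lean on these libraries where they do the work, as an engineer would, in place of code of your own. Each camera call takes 0.05 s, during which the arm holds its last target. There are 200 camera calls.

## Working session

There is one attempt and no reset: what is moved stays moved. The work goes in short steps, Python scripts to look and compute and a tool call to move; the robot and the scene stay as the last step left them, time stands still between calls to the robot, and variables do not carry over. Pictures are saved under pics/ and viewed, at most 10 in all, crops included, and the job is handed in when it is done.

Besides the shell and the picture viewer there is one more tool, called after ">>>" as a command line: name --pt "numbers of a row" for each row, then --argument value for the rest. step_arm: Moves the arm, as the interface text tells. Its arguments: {"type":"object","properties":{"steps":{"type":"array"}},"required":["steps"]}

```bash
mkdir -p pics; cat > h.py <<'E'
from rig import *
import numpy as np, cv2
def world(cam,depth,mask=None):
    i=camera_info(cam);R=cv2.Rodrigues(np.array(i["rvec"],float))[0];t=np.array(i["tvec"],float)
    v,u=np.mgrid[0:420,0:560]
    P=np.stack([(u-i["cx"])/i["fx"]*depth,(v-i["cy"])/i["fy"]*depth,depth],-1)
    return (P-t.reshape(3))@R
E
python3 - <<'E'
from h import *
s=state();print(s)
for c in("top","side"):
    p,d=camera(c);cv2.imwrite(f"pics/{c}0.png",p[...,::-1]);W=world(c,d);np.save(c+"0.npy",W)
    for n in("drive","plunger_top","idler","tube_rack","screw_dish","screwdriver","tensioner"):
        for m in masks_of(n,c)[:2]:
            r=m["region"]&(d>0);q=W[r]
            if len(q): print(c,n,round(m["confidence"],2),m["rect"],np.median(q,0).round(3),np.percentile(q[:,2],[5,95]).round(3))
E
```

```text
{'clock': 0.0, 'joint_pos': array([-7.65196677e+01,  1.18837074e+01,  8.84033692e+01,  6.11003342e-04,
        7.98406680e+01, -8.62329570e+00]), 'dq': array([-0.08966833,  0.04122523,  0.00113902, -0.08634245,  0.05306858,
       -0.11087232]), 'effort': array([ 1.18206313e-03, -3.70880198e+01, -2.81416386e+01,  6.98860246e-02,
        3.62910179e-02, -1.97631402e-04]), 'eef_pos': array([ 0.21616585, -0.53196369,  0.20430801]), 'tool_rot': array([-1.79873790e+02, -1.97480533e-02,  2.21034978e+01]), 'ft_force': array([ 0.58756148, -0.87301659,  0.23328229]), 'ft_torque': array([ 0.02606828, -0.03417141, -0.00826181]), 'grip_force': 0.0, 'gripper_width': 1.000809591925978}
top drive 0.69 [338.0, 177.7, 369.8, 232.3] [ 0.566 -0.159  0.074] [0.065 0.104]
top drive 0.67 [278.6, 150.6, 404.4, 269.6] [ 0.522 -0.143  0.055] [0.009 0.075]
top idler 0.45 [344.6, 221.7, 354.4, 235.9] [ 0.481 -0.156  0.103] [0.059 0.108]
top tube_rack 0.85 [202.0, 202.6, 257.5, 232.4] [0.508 0.129 0.055] [0.007 0.097]
top screw_dish 0.74 [460.5, 234.2, 490.1, 268.0] [ 0.441 -0.477  0.014] [0.003 0.029]
top scre
[... 308 characters left out ...]
144  0.055] [0.009 0.075]
side drive 0.75 [219.3, 145.5, 374.3, 254.2] [ 0.507 -0.088  0.055] [0.01  0.076]
side idler 0.64 [316.9, 166.1, 327.5, 180.3] [ 0.479 -0.15   0.097] [0.077 0.107]
side idler 0.3 [222.7, 147.1, 375.0, 252.7] [ 0.506 -0.088  0.055] [0.01  0.076]
side tube_rack 0.79 [228.0, 220.7, 279.3, 292.4] [0.499 0.148 0.055] [0.007 0.096]
side screw_dish 0.83 [358.7, 135.5, 383.0, 152.4] [ 0.442 -0.483  0.019] [0.005 0.029]
side screwdriver 0.47 [307.0, 153.2, 368.4, 173.5] [ 0.477 -0.334  0.023] [0.014 0.027]
side tensioner 0.84 [274.6, 163.5, 323.8, 183.1] [ 0.558 -0.155  0.074] [0.061 0.104]
side tensioner 0.29 [315.4, 166.5, 325.1, 181.6] [ 0.479 -0.15   0.097] [0.076 0.107]
```

```bash
python3 - <<'E'
from h import *
import json
p=cv2.imread("pics/top0.png");W=np.load("top0.npy");i=camera_info("top")
# fit by plane points: red plunger, pulleys tops (z~0.073), idler top(z~0.105)
h=cv2.cvtColor(p,cv2.COLOR_BGR2HSV);Z=W[...,2]
near=(abs(W[...,0]-.53)<.2)&(abs(W[...,1]+.12)<.2)
red=near&((h[...,0]<8)|(h[...,0]>172))&(h[...,1]>150)&(Z>.108)
idl=near&(h[...,2]<80)&(Z>.100)&(Z<.109)
pl=near&(abs(Z-.073)<.004)&(h[...,1]<60)
o={}
for n,m in(("red",red),("idl",idl)):
    q=W[m];print(n,len(q),q.mean(0).round(4),((q.max(0)+q.min(0))/2).round(4))
    o[n]=q.mean(0)
k,l,st,ce=cv2.connectedComponentsWithStats(pl.astype('uint8'))
for j in range(1,k):
    if st[j,4]>25:print("pul",st[j],W[l==j].mean(0).round(4))
# board rectangle: minAreaRect of housing top + all
dk=near&(abs(Z-.055)<.004);q=(W[dk][:,:2]*1000).astype('float32');print("deck",cv2.minAreaRect(q))
bd=near&(abs(Z-.012)<.004);q=(W[bd][:,:2]*1000).astype('float32');print("board",cv2.minAreaRect(q))
a=cv2.resize(p[130:290,190:510],(800,400),interpolation=cv2.INTER_CUBIC);cv2.imwrite("pics/c0.png",a)
E
```

```text
red 100 [ 0.6105 -0.1456  0.1613] [ 0.4867 -0.0728  0.7022]
idl 68 [ 0.4809 -0.1565  0.1041] [ 0.4808 -0.1575  0.1042]
pul [299 175  29  27 534] [ 0.5793 -0.0719  0.0726]
pul [377 187  11  10  56] [ 0.5721 -0.2347  0.0743]
pul [306 231  15  15 149] [ 0.4593 -0.0715  0.0726]
deck ((533.3466796875, -99.98344421386719), (358.5496826171875, 249.60569763183594), 87.69400787353516)
board ((545.120849609375, -120.50270080566406), (379.9698791503906, 412.5992431640625), 9.984432220458984)
```

View pics/c0.png

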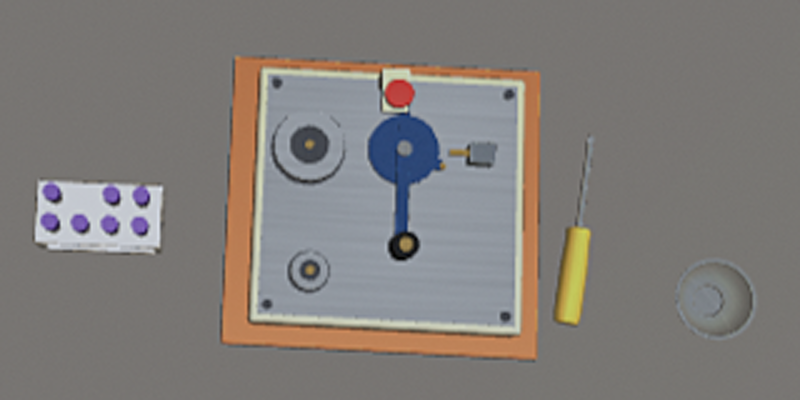

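View pics/side0.png

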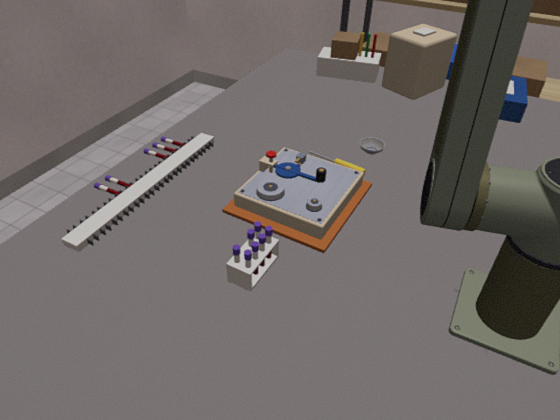

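>>> step_arm --pt "0 0 -0.031 0.029 0.027 0 0" --pt "0 0 -0.031 0.029 0.027 0 0" --pt "0 0 -0.031 0.029 0.027 0 0" --pt "0 0 -0.031 0.029 0.027 0 0" --pt "0 0 -0.031 0.029 0.027 0 0" --pt "0 0 -0.031 0.029 0.027 0 0" --pt "0 0 -0.031 0.029 0.027 0 0"

```text
clock: 1.5
eef_pos: [0.4204, -0.3426, 0.2057]
tool_rot: [180.0, -0.0, 9.6]
ft_force: [1.3, -0.2, -1.0]
gripper_width: 0.439
grip_force: 0.0
```

>>> step_arm --pt "0 0 -0.031 0.029 0.027 -0.005 0" --pt "0 0 -0.031 0.029 0.027 -0.005 0" --pt "0 0 -0.031 0.029 0.027 -0.005 0" --pt "0 0 -0.031 0.029 0.027 -0.005 0" --pt "0 0 -0.031 0.029 0.027 -0.01 0" --pt "0 0 -0.031 0.029 0.027 -0.01 0" --pt "0 0 -0.031 0.029 0.027 -0.01 0" --pt "0 0 0 0 0 0 0"

```text
clock: 2.3
eef_pos: [0.624, -0.1505, 0.1533]
tool_rot: [-179.9, 0.1, -2.5]
ft_force: [-1.0, -0.1, -0.5]
gripper_width: 0.004
grip_force: 0.0
```

>>> step_arm --pt "0 0 0 -0.003 -0.0025 -0.017 0" --pt "0 0 0 0 0 -0.017 0" --pt "0 0 0 0 0 0 0"

```text
clock: 2.6
eef_pos: [0.6168, -0.1569, 0.1187]
tool_rot: [-179.9, 0.3, -2.8]
ft_force: [-0.0, -0.9, -0.5]
gripper_width: 0.006
grip_force: 0.0
```

```bash
python3 - <<'E'
from h import *
p,d=camera("side");cv2.imwrite("pics/s1.png",cv2.resize(p[130:250,210:370,::-1],(800,600),interpolation=cv2.INTER_CUBIC))
print(state()["eef_pos"])
E
```

```text
[ 0.61786039 -0.15736145  0.12018796]
```

View pics/s1.png

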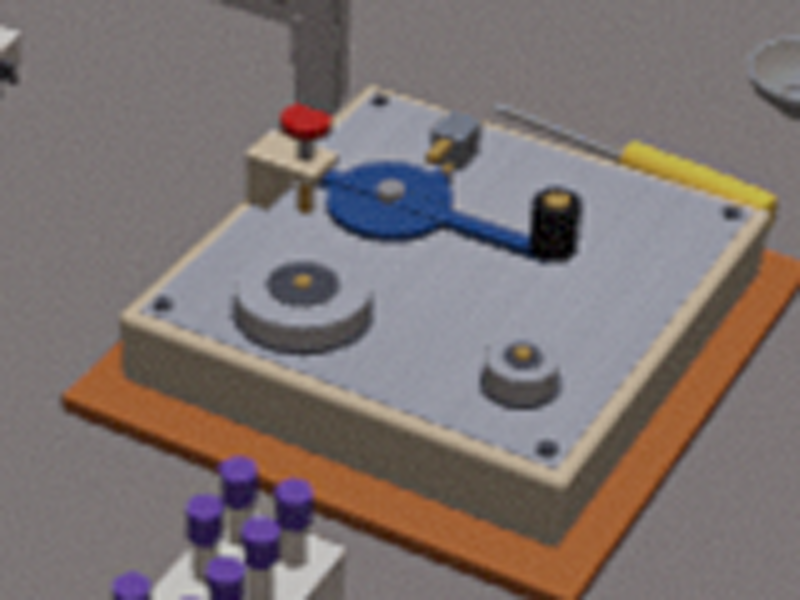

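```bash
python3 - <<'E'
from h import *
for c in("side","top"):
    p,d=camera(c);W=world(c,d);h=cv2.cvtColor(p,cv2.COLOR_RGB2HSV)
    near=(abs(W[...,0]-.62)<.06)&(abs(W[...,1]+.153)<.06)
    red=near&((h[...,0]<8)|(h[...,0]>172))&(h[...,1]>150)&(W[...,2]>.09)
    f=near&(W[...,2]>.119)&(W[...,2]<.17)&~red
    for n,m in(("red",red),("fing",f)):
        if m.any():print(c,n,m.sum(),np.median(W[m],0).round(4),W[m].min(0).round(4),W[m].max(0).round(4))
    i=camera_info(c)
    for q in([.6208,-.1529,.115],[.6175,-.157,.119],[.4804,-.1575,.105]):
        print(cv2.projectPoints(np.array([q]),np.array(i["rvec"]),np.array(i["tvec"]),np.array([[i["fx"],0,i["cx"]],[0,i["fy"],i["cy"]],[0,0,1]]),None)[0].ravel().round(1))
    print(state()["eef_pos"],[np.mean(np.nonzero(red)[k]).round(1) for k in(1,0)])
E
```

```text
side red 61 [ 0.6212 -0.1464  0.1154] [ 0.5881 -0.1611  0.109 ] [ 0.6538 -0.0992  0.4486]
side fing 163 [ 0.6095 -0.148   0.1477] [ 0.6058 -0.1705  0.1199] [ 0.6265 -0.1406  0.1697]
[271.4 152.8]
[273.3 151.1]
[321.6 170. ]
[ 0.61891323 -0.15770555  0.12152328] [np.float64(270.3), np.float64(144.1)]
top red 8 [ 0.5963 -0.1295  0.2361] [ 0.5837 -0.1626  0.1112] [ 0.6177 -0.1235  0.2566]
top fing 2 [ 0.6085 -0.1609  0.1209] [ 0.6084 -0.162   0.1202] [ 0.6087 -0.1599  0.1215]
[349.6 167.4]
[351.6 168.4]
[351.7 228.1]
[ 0.61958629 -0.15792857  0.12235974] [np.float64(348.4), np.float64(166.8)]
```

>>> step_arm --pt "0 0 0 0.001 0.004 -0.005 0" --pt "0 0 0 0 0 -0.006 0" --pt "0 0 0 0 0 -0.005 0"

```text
clock: 3.05
eef_pos: [0.6218, -0.1534, 0.1071]
tool_rot: [180.0, -0.2, -2.7]
ft_force: [0.8, 1.0, 7.2]
gripper_width: 0.003
grip_force: 3.5
```

>>> step_arm --pt "0 0 0 0 0 -0.003 0" --pt "0 0 0 0 0 -0.003 0" --pt "0 0 0 0 0 0 0"

```text
clock: 3.35
eef_pos: [0.6218, -0.1534, 0.1015]
tool_rot: [180.0, -0.2, -2.7]
ft_force: [-1.0, 2.0, 6.5]
gripper_width: 0.004
grip_force: 3.4
```

Keep pressing until the stop shows in the force.

>>> step_arm --pt "0 0 0 0 0 -0.002 0" --pt "0 0 0 0 0 0 0"

```text
clock: 3.55
eef_pos: [0.622, -0.1535, 0.1012]
tool_rot: [179.9, -0.2, -2.7]
ft_force: [-3.7, 1.9, 13.0]
gripper_width: 0.009
grip_force: 6.6
```

>>> step_arm --pt "0 0 0 0 0 -0.002 0" --pt "0 0 0 0 0 0 0"

```text
clock: 3.75
eef_pos: [0.6222, -0.1536, 0.1011]
tool_rot: [179.9, -0.2, -2.7]
ft_force: [-6.1, 2.5, 19.9]
gripper_width: 0.006
grip_force: 10.2
```

>>> step_arm --pt "0 0 0 0 0 0.012 0" --pt "0 0 0 0 0 0.02 0" --pt "0 0 0 0 0 0.025 0" --pt "0 0 0 -0.035 0 0.015 0.06" --pt "0 0 0 -0.035 -0.001 0 0.06" --pt "0 0 0 -0.035 -0.001 0 0.06" --pt "0 0 0 -0.035 -0.001 0 0.06" --pt "0 0 0 0 0 0 0.06"

```text
clock: 4.55
eef_pos: [0.4759, -0.1552, 0.1661]
tool_rot: [-179.9, 0.3, -2.8]
ft_force: [0.5, -0.4, 1.3]
gripper_width: 0.396
grip_force: 0.0
```

```bash
python3 - <<'E'
from h import *
p,d=camera("side");cv2.imwrite("pics/s2.png",cv2.resize(p[130:250,210:370,::-1],(800,600),interpolation=cv2.INTER_CUBIC))
W=world("side",d);m=(abs(W[...,0]-.48)<.05)&(abs(W[...,1]+.157)<.06)&(W[...,2]>.125)&(W[...,2]<.2)
print(state()["eef_pos"],W[m].min(0),W[m].max(0))
E
```

```text
[ 0.4785753  -0.15587294  0.16695942] [ 0.46358756 -0.18744818  0.16479574] [ 0.48671068 -0.12310024  0.19978573]
```

View pics/s2.png

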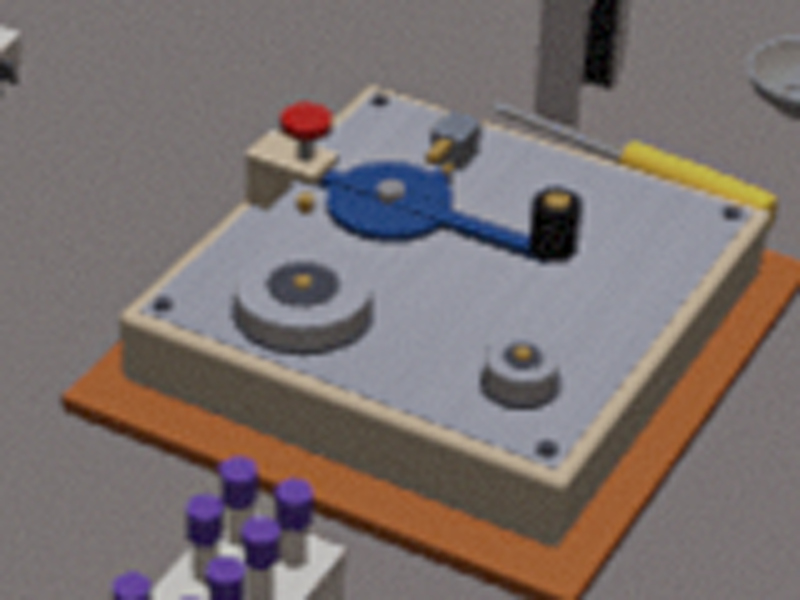

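>>> step_arm --pt "0 0 0 0.001 -0.0015 -0.03 0.06" --pt "0 0 0 0 0 -0.03 0.06" --pt "0 0 0 0 0 -0.026 0.06" --pt "0 0 0 0 0 0 0.06" --pt "0 0 0 0 0 0 0.02" --pt "0 0 0 0 0 0 0.0" --pt "0 0 0 0 0 0 0.0" --pt "0 0 0 0 0 0 0.0"

```text
clock: 5.4
eef_pos: [0.4825, -0.1583, 0.0828]
tool_rot: [179.9, -0.1, -2.8]
ft_force: [0.4, 0.2, 0.6]
gripper_width: 0.334
grip_force: 0.0
```

>>> step_arm --pt "0 0 0 0 0 0 0.0" --pt "0 0 0 0 0 0 0.0" --pt "0 0 0 0 0 0 0.0"

```text
clock: 5.7
eef_pos: [0.4821, -0.1578, 0.0823]
tool_rot: [180.0, -0.1, -2.8]
ft_force: [0.2, 1.3, 3.9]
gripper_width: 0.269
grip_force: 30.0
```

>>> step_arm --pt "0 0 0.05 0 -0.0048 0 0" --pt "0 0 0.05 0 -0.0047 0 0" --pt "0 0 0.05 0.0005 -0.0047 0 0" --pt "0 0 0.05 0.0005 -0.0047 0 0" --pt "0 0 0.05 0.0009 -0.0047 0 0" --pt "0 0 0.05 0.001 -0.0046 0 0"

```text
clock: 6.3
eef_pos: [0.4845, -0.1839, 0.0821]
tool_rot: [-179.8, -0.1, 14.5]
ft_force: [-0.6, 9.2, 8.5]
gripper_width: 0.269
grip_force: 30.0
```

>>> step_arm --pt "0 0 0.05 0.0014 -0.0046 0 0" --pt "0 0 0.05 0.0015 -0.0045 0 0" --pt "0 0 0.05 0.0018 -0.0044 0 0" --pt "0 0 0.05 0.0019 -0.0043 0 0" --pt "0 0 0.04 0.0018 -0.0034 0 0" --pt "0 0 0.04 0.0018 -0.0033 0 0" --pt "0 0 0 0 0 0 0" --pt "0 0 0 0 0 0 0"

```text
clock: 7.1
eef_pos: [0.4939, -0.2081, 0.0821]
tool_rot: [-179.7, -0.1, 30.5]
ft_force: [-2.3, 8.1, 9.8]
gripper_width: 0.269
grip_force: 30.0
```

```bash
python3 - <<'E'
from h import *
a=[]
for c,(r0,r1,c0,c1) in(("side",(130,250,210,370)),("top",(150,270,270,430))):
    p,d=camera(c);a.append(cv2.resize(p[r0:r1,c0:c1,::-1],(400,300),interpolation=cv2.INTER_CUBIC))
    for m in masks_of("tensioner",c)[:2]:
        W=world(c,d);q=W[m["region"]&(d>0)];print(c,m["confidence"],m["rect"],np.median(q,0).round(3))
    W=world(c,d);h=cv2.cvtColor(p,cv2.COLOR_RGB2HSV)
    b=(h[...,0]>100)&(h[...,0]<125)&(h[...,1]>130)&(abs(W[...,2]-.075)<.006)&(abs(W[...,0]-.53)<.1)&(abs(W[...,1]+.18)<.1)
    q=W[b]-[.5753,-.1618,0];r=np.hypot(q[:,0],q[:,1]);k=(r>.045)&(q[:,0]<0)
    print(c,k.sum(),(np.arctan2(-q[k,1],-q[k,0])+.045).mean() if k.any() else None)
cv2.imwrite("pics/f.png",np.hstack(a));s=state();print(s["eef_pos"],s["ft_force"],s["tool_rot"])
E
```

```text
side 0.58 [269.6, 157.2, 318.9, 178.2] [ 0.567 -0.163  0.074]
side 30 0.4848771821474047
top 0.83 [338.9, 173.7, 370.1, 210.9] [ 0.575 -0.162  0.073]
top 14 0.5446199968466323
[ 0.49390535 -0.20801952  0.08212619] [-2.02173643  6.48300539  8.93177398] [-1.79731851e+02 -5.37302855e-02  3.04668969e+01]
```

View pics/f.png

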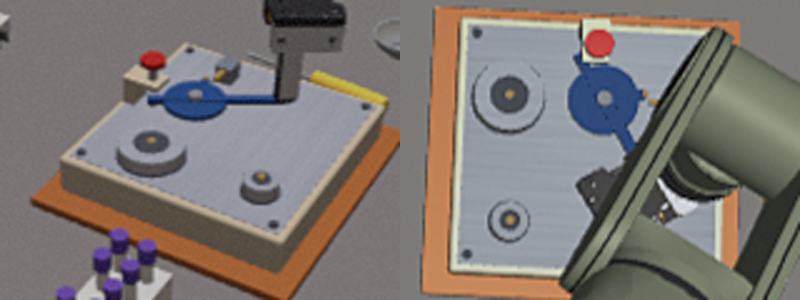

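>>> step_arm --pt "0 0 0.02 0.0011 -0.0018 0 0" --pt "0 0 0 0 0 0 0" --pt "0 0 0 0 0 0 0" --pt "0 0 0 0 0 0 0"

```text
clock: 7.7
eef_pos: [0.4949, -0.2097, 0.0821]
tool_rot: [-179.7, -0.0, 31.6]
ft_force: [-2.5, 7.3, 9.8]
gripper_width: 0.269
grip_force: 30.0
```

```bash
python3 -c "
from rig import *
s=state();print(s['eef_pos'],s['ft_force'],s['grip_force']);print(close_job())"
```

```text
[ 0.49485301 -0.20971983  0.08213182] [-2.51291818  7.32771894  9.78729028] 30.00197410583496
the job is handed in; nothing more can be done
None
```

The job is handed in at about 7.7 s on the clock: I pressed the plunger to its stop and it sprang back with the catch down, and the gripper is holding the tensioner arm at about 0.58 rad (estimated from the tool position), past its click; the hand-in returned no verdict, and I went nowhere near the rack, dish or screwdriver.

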